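Make up the pH kit and the colour kit

ROBOT

A 7-joint arm with a two-finger parallel gripper is mounted at the origin on the work surface. World frame = base frame: x ahead of the robot, y to its left, z up, the work surface at z = 0. Lengths are in m, angles in rad, forces in N, time in s.
With the tool pointing down it reaches from about 0.425 to 0.925 m from the base axis. Payload 6.8 kg.
Tool frame: the origin (TCP) lies between the finger pads; the fingertips stand 14 mm ahead of it and the grasp point (between the pads) lies 5 mm behind it; z points along the fingers, y is the line along which they close (so a half turn about z gives the same grasp; the last joint's range is limited). The gripper opens to 85 mm and grips with 20 to 120 N. Pads are 22 mm wide; open, the fingers measure 114 mm over their backs; the gripper's body (76 mm by 85 mm) begins 54 mm behind the grasp point. The pads swing forward as they close: fully open they stand 13 mm farther back than shut.
Start: joints at [-1.436, 0.477, 0.022, 1.555, -0.011, 1.109, -0.083], TCP at [0.162, 0.655, 0.245] pointing down, gripper open.
Joint ranges: [-2.96, 2.96], [-0.34, 2.1], [-1.41, 1.46], [0.24, 2.44], [-1.37, 4.51], [0.17, 1.92], [-2.96, 2.96]. Speed limits (rad/s): [2.39, 2.39, 3.14, 3.14, 3.14, 3.14, 3.14].

INTERFACE

Orientations are given as a rotation vector (axis times angle).
In Python, from bench import r, imaging gives the robot as it stands.
- The arm moves only by the tool apply_moves, never from a script. Its argument "moves" is a list of rows, each a list of 2 entries, a list of its own where there are three numbers: the shift along the tool's x, y, z in cm, then the turn about the tool's z in rad. In form: [[[tx, ty, tz], roll], ...]. A call has 1 to 10 rows; each row is the pose to reach, as a shift and turn from the pose commanded when the call began, along the tool's axes at that moment; what a row does not reach only later rows make up. A row lasts 1/12 s, in which the tool goes at most 41.7 mm and 7.16 degrees, less where a joint would pass 70% of its speed; a pose out of reach is approached as far as the arm can. A call with a gripper value outside its range is refused whole. "claw" is the opening, from 0 (shut) to 1 (fully open), set as the call begins (left out, the last holds). The fingers move at their own pace and stop on an object; "grip_force" is the grip in N (left out, the last holds). Time passes only in rows, so rows that repeat a pose let the fingers close. It gives the time, the measured TCP pose, the force and the opening at its end, in the units of the state.
- r.get_obs(): the state, without advancing time (a new reading comes with each control period).
- imaging.grab_frame(name): name is "side" or "top" or "wrist"; returns a dict with "frame" (480x640x3 uint8, blue, green, red), "intrinsics" (3x3 intrinsics, pixels), "T" (4x4, takes a point from camera to world coordinates). Camera axes: x right, y up, looking along -z (the intrinsics and any distortion apply to the point x, -y, -z); pixel columns grow to the right and rows downward; lengths in m; the calibration is good to about 2 mm. A picture is of the moment at which its call begins. There is no depth.
- r.hand_in(): hands the job in, once; it reports no verdict.
The state is a dict: "clock": time; "joints": joint angles; "qvel": joint speeds; "tau": joint torques, N m; "tcp_pos": TCP position; "orientation": TCP orientation; "contact_force": force on the tool from outside, world axes, zero at the start; "moment": the same for the moment, N m; "grip_width": finger opening in m.
Only numpy, scipy, OpenCV 4.12 (cv2) and the standard library are available. Lean on these libraries where they do the work, as an engineer would, in place of code of your own. Each camera call takes 0.05 s, during which the arm holds its last target. There are 200 camera calls.

TASK

Make up two test kits on their grey trays. The pH kit, on the tray with the long trough, gets the pocket meter lying display up in the trough and the tall tube and the middle-sized vial standing in the two square pockets, one in each, either way round. The colour kit, on the tray with the round seat, gets the squat pot standing in its pocket and the calibration disc lying flat on the floor of the seat with its edge under the steel lip (it only goes in tilted, that edge first); leave the amber bottle and the beaker standing where they are.

Things in the scene. Friction and masses are not known exactly. Their poses are not given: they have to be found in the camera images.
- colour_tray: Colour-kit tray, fixed, grey plastic, 114 mm (its x) by 194 mm (its y). Origin: centre of its underside, on the table, z up; yaw within 0.25 rad of the world's, so its -x side faces the robot. The round seat is in its -y end. The pocket for the pot is in its +y end: centred at (0, +53 mm), 78 mm (x) by 80 mm (y) inside, floor 4 mm and walls 12 mm above the table.
- seat: Round seat in the colour tray: counterbore 70 mm wide, floor 4 mm, rim 10 mm above the table. Origin: on its axis, at table height; axes as the tray's. A steel lip 34 mm wide covers its -x (robot) side inward to x = -21.5 mm, underside 12 mm, top 15 mm above the table. A flat disc cannot pass it: tilt the disc about 20 deg, -x edge down, put that edge under the lip, then level it.
- ph_tray: pH-kit tray, fixed, grey plastic, 154 mm (its x) by 204 mm (its y), floor 4 mm, walls 12 mm above the table. Origin: centre of its underside, z up; yaw within 0.25 rad of the world's. The trough, along y on the -x (robot) side, is centred at (-42 mm, 0), 62 mm (x) by 196 mm (y) inside. The two pockets on the +x side are centred at (+33, +54) and (+33, -54) mm, 80 mm (x) by 88 mm (y) inside.
- tall_tube: Tall slim capped sample tube, translucent with a white ribbed cap, 105 mm tall, body 28 mm in diameter, cap 31 mm in diameter and 16 mm high, standing. Origin: centre of its underside, z up. About 55 g.
- middle_vial: Middle-sized capped vial of the same make, 72 mm tall, body 38 mm in diameter, cap 41 mm in diameter and 15 mm high, standing. Origin: centre of its underside, z up. About 70 g.
- squat_pot: Squat capped pot of the same make, 46 mm tall, body 46 mm in diameter, cap 49 mm in diameter and 14 mm high, standing. Origin: centre of its underside, z up. About 60 g.
- tile_disc: Calibration disc: an aluminium flange 60 mm in diameter and 5 mm thick with an aluminium knob 30 mm in diameter on it, topped by a white ceramic tile; 22 mm tall in all, lying flat, knob up. Origin: centre of the flange's underside, z up. Taken by the knob. About 70 g.
- ph_meter: Pocket pH meter lying on its back, display up: a red case 105 by 34 mm, 26 mm high, with a dark 55 mm long, 32 mm wide cap on its +x end; 160 mm long in all. Origin: under the middle of its length on the underside, x along it, z up. About 100 g.
- amber_bottle: Bystander: small amber glass bottle with black cap, 36 mm in diameter, 66 mm tall, standing among the stock. Origin: centre of its underside.
- beaker: Bystander: empty glass beaker, 72 mm in diameter, 90 mm tall, beyond the stock. Origin: centre of its underside.

How it is judged:
At the end, for the whole second after the job is handed in: Meter flat, display up, on the trough floor; tall tube and middle vial upright on the floors of the pH tray's two pockets, one each; squat pot upright in the colour tray's pocket; disc flat on the seat floor (2 mm, 0.06 rad); all released, at rest; bystanders upright within 40 mm of their places ((((x of tall_tube in the frame of ph_tray between 0.005 and 0.061 m and y of tall_tube in the frame of ph_tray between 0.021 and 0.087 m and z of tall_tube in the frame of ph_tray between 0.001 and 0.007 m and angle between tall_tube's own z axis and vertical below 0.1 rad) and (x of middle_vial in the frame of ph_tray between 0.01 and 0.056 m and y of middle_vial in the frame of ph_tray between -0.082 and -0.026 m and z of middle_vial in the frame of ph_tray between 0.001 and 0.007 m and angle between middle_vial's own z axis and vertical below 0.1 rad)) or ((x of tall_tube in the frame of ph_tray between 0.005 and 0.061 m and y of tall_tube in the frame of ph_tray between -0.087 and -0.021 m and z of tall_tube in the frame of ph_tray between 0.001 and 0.007 m and angle between tall_tube's own z axis and vertical below 0.1 rad) and (x of middle_vial in the frame of ph_tray between 0.01 and 0.056 m and y of middle_vial in the frame of ph_tray between 0.026 and 0.082 m and z of middle_vial in the frame of ph_tray between 0.001 and 0.007 m and angle between middle_vial's own z axis and vertical below 0.1 rad))) and x of ph_meter in the frame of ph_tray between -0.062 and -0.022 m and y of ph_meter in the frame of ph_tray between -0.025 and 0.025 m and z of ph_meter in the frame of ph_tray between 0.001 and 0.007 m and angle between ph_meter's own z axis and vertical below 0.12 rad and x of squat_pot in the frame of colour_tray between -0.019 and 0.019 m and y of squat_pot in the frame of colour_tray between 0.033 and 0.073 m and z of squat_pot in the frame of colour_tray between 0.001 and 0.007 m and angle between squat_pot's own z axis and vertical below 0.1 rad and x of tile_disc in the frame of seat between -0.0075 and 0.0075 m and y of tile_disc in the frame of seat between -0.0075 and 0.0075 m and z of tile_disc in the frame of seat between 0.002 and 0.006 m and angle between tile_disc's own z axis and vertical below 0.06 rad and linear speed of each of tall_tube, middle_vial, squat_pot, tile_disc, ph_meter below 0.02 m/s and angular speed of each of tall_tube, middle_vial, squat_pot, tile_disc, ph_meter below 0.2 rad/s); the robot touches nothing.
It fails at once if the amber bottle is pushed more than 40 mm or knocked over (distance of amber_bottle from where it was at the start of the episode above 0.04 m or angle between amber_bottle's own z axis and vertical above 0.5 rad).
It fails at once if the beaker is pushed more than 40 mm or knocked over (distance of beaker from where it was at the start of the episode above 0.04 m or angle between beaker's own z axis and vertical above 0.5 rad).
It also fails if it takes over 120 s, if anything falls off the work surface, if the arm or the gripper's body presses on something with over 40 N, if the wrist force passes 120 N, or if a joint passes its speed limit or range.

## Working session

There is one attempt and no reset: what is moved stays moved. The work goes in short steps, Python scripts to look and compute and a tool call to move; the robot and the scene stay as the last step left them, time stands still between calls to the robot, and variables do not carry over. Pictures are saved under pics/ and viewed, on a budget of 14 in all, crops included, one or two more only if the job needs it, and the job is handed in when it is done.

Besides the shell and the picture viewer there is one more tool, called after "Call:" as name(argument=value, ...), one argument or row to a line, values as JSON. apply_moves: Moves the arm, as the interface text tells. Its arguments: {"type":"object","properties":{"moves":{"type":"array","items":{"type":"array"}},"claw":{"type":"number"},"grip_force":{"type":"number"}},"required":["moves"]}

```bash
ls; mkdir -p pics; python3 - <<'E'
from bench import r, imaging
import cv2,numpy as np
np.set_printoptions(precision=4,suppress=True)
print(r.get_obs())
for n in ("top","side"):
    f=imaging.grab_frame(n); cv2.imwrite(f"pics/{n}0.png",f["frame"]); print(n,f["intrinsics"],f["T"],[k for k in f])
E
```

```text
pics
{'clock': 0.0, 'joints': array([-1.4361,  0.4778,  0.0223,  1.5565, -0.0115,  1.1093, -0.0831]), 'qvel': array([-0.0016, -0.0004,  0.0011,  0.0006, -0.0003, -0.0025, -0.    ]), 'tau': array([ -0.0004, -59.6453,   1.6077, -28.1184,   0.0125,   0.0096,
        -0.    ]), 'tcp_pos': array([0.1622, 0.6546, 0.2443]), 'orientation': array([-0.3804, -3.1184,  0.0029]), 'contact_force': array([ 0.3707, -0.1605, -0.0355]), 'moment': array([ 0.0019, -0.0055,  0.0001]), 'grip_width': 0.0852885162283971}
top [[533.3449   0.     317.7281]
 [  0.     533.3449 235.3511]
 [  0.       0.       1.    ]] [[-0.0288  0.9892 -0.1438  0.4606]
 [-0.9995 -0.0299 -0.006   0.0032]
 [-0.0102  0.1435  0.9896  0.9471]
 [ 0.      0.      0.      1.    ]] ['frame', 'intrinsics', 'T']
side [[514.137    0.     322.0617]
 [  0.     514.137  240.837 ]
 [  0.       0.       1.    ]] [[-0.825   0.4559 -0.3339  0.3149]
 [-0.565  -0.6547  0.5022  0.4896]
 [ 0.0103  0.6029  0.7977  0.7737]
 [ 0.      0.      0.      1.    ]] ['frame', 'intrinsics', 'T']
```

View pics/top0.png

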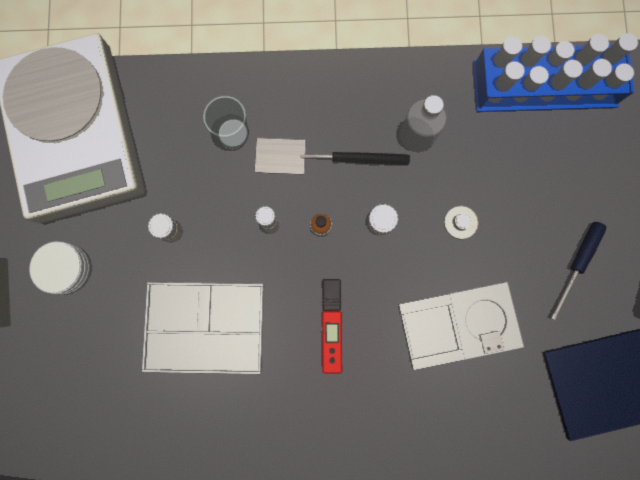

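View pics/side0.png

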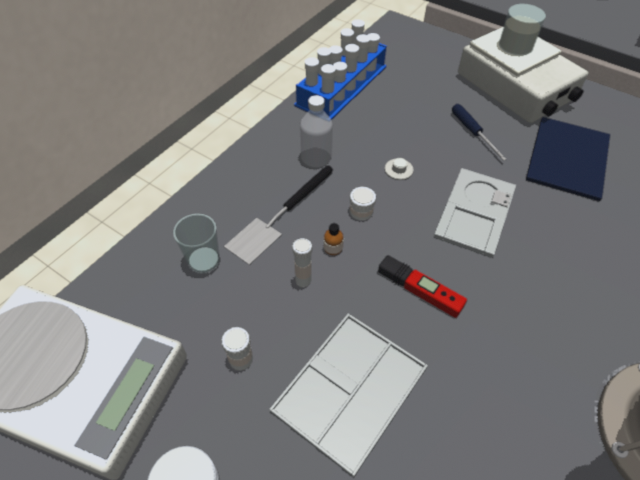

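The top view shows the middle vial at (162,226), tube (265,216), amber bottle (320,223), pot (383,218), disc (461,222) and meter (332,326, cap up). The pH tray is near (205,328) and the colour tray near (460,326), with the lip at (492,343). The side view agrees.

```bash
cat > h.py <<'E'
from bench import r, imaging
import cv2,numpy as np
from scipy.optimize import least_squares
from scipy.spatial.transform import Rotation as Ro
np.set_printoptions(precision=4,suppress=True)
def proj(f,X):
    T=f["T"]; p=(np.atleast_2d(X)-T[:3,3])@T[:3,:3]; p=p*[1,-1,-1]; q=p@f["intrinsics"].T; return q[:,:2]/q[:,2:]
def world(f,px,z):
    px=np.atleast_2d(px).astype(float); T=f["T"]
    d=np.c_[px,np.ones(len(px))]@np.linalg.inv(f["intrinsics"]).T*[1,-1,-1]@T[:3,:3].T
    o=T[:3,3]; return (o+d*((z-o[2])/d[:,2])[:,None])[:,:2]
def blob(m,c,rad=60):
    """component of mask nearest pixel c"""
    n,l,s,ce=cv2.connectedComponentsWithStats(m.astype(np.uint8)); k=[i for i in range(1,n) if s[i,4]>15]
    ys,xs=np.nonzero(np.isin(l,k)); j=np.argmin((xs-c[0])**2+(ys-c[1])**2); L=l[ys[j],xs[j]]
    return l==L, ce[L], s[L]
def cylfit(f,cen,z0,z1,R):
    a=np.linspace(0,6.283,60)
    def hull(p):
        P=np.r_[[np.r_[p[0]+R*np.cos(t),p[1]+R*np.sin(t),z] for z in(z0,z1) for t in a]]
        h=cv2.convexHull(proj(f,P).astype(np.float32)); m=cv2.moments(h); return np.array([m['m10'],m['m01']])/m['m00'],m['m00']
    s=least_squares(lambda p:hull(p)[0]-cen,world(f,cen,z1)[0],diff_step=1e-3); return s.x,hull(s.x)[1]
def go(xyz,yaw=None):
    """tool-axis shift (cm) and roll from measured pose to world TCP xyz; yaw = angle of tool y from world y (mod pi)"""
    o=r.get_obs(); R=Ro.from_rotvec(o["orientation"]).as_matrix()
    s=R.T@(np.array(xyz)-o["tcp_pos"])*100; y=np.arctan2(-R[0,1],R[1,1]); out=[s]
    roll=0 if yaw is None else -((yaw-y+np.pi/2)%np.pi-np.pi/2)
    print("tcp",o["tcp_pos"],"yaw",round(y,4),"-> shift cm",s,"roll",round(roll,3),"j7",o["joints"][6].round(2),"w",round(o["grip_width"],4),"F",o["contact_force"],"t",o["clock"])
E
python3 - <<'E'
from h import *
items={"vial":((162,226),(236,340),.057,.072,.0205),"tube":((265,216),(302,247),.089,.105,.0155),"pot":((383,218),(363,197),.032,.046,.0245)}
F={"top":imaging.grab_frame("top"),"side":imaging.grab_frame("side")}
for n,(ct,cs,z0,z1,R) in items.items():
    for cam,c in(("top",ct),("side",cs)):
        f=F[cam]; hsv=cv2.cvtColor(f["frame"],cv2.COLOR_BGR2HSV); m=(f["frame"].min(2)>(150))
        b,ce,s=blob(m,c); p,A=cylfit(f,ce,z0,z1,R); print(n,cam,ce,s[4],"model area",round(A),p)
f=F["top"]
for n,c,z in(("ph",(190,350),.012),("col",(433,330),.012)):
    m=cv2.morphologyEx((f["frame"].min(2)>110).astype(np.uint8),cv2.MORPH_CLOSE,np.ones((5,5)))
    b,ce,s=blob(m,c); q=cv2.boxPoints(cv2.minAreaRect(cv2.findContours(b.astype(np.uint8),0,2)[0][0]))
    cn=cv2.findContours(b.astype(np.uint8),0,2)[0]; W=world(f,cn[0][:,0],z); rc=cv2.minAreaRect((W*1000).astype(np.float32)); print(n,s,rc)
hsv=cv2.cvtColor(f["frame"],cv2.COLOR_BGR2HSV)
m=((hsv[...,0]<8)|(hsv[...,0]>172))&(hsv[...,1]>150)&(hsv[...,2]>80)
b,ce,s=blob(m,(332,360)); cn=cv2.findContours(b.astype(np.uint8),0,2)[0]; print("meter red",s,cv2.minAreaRect((world(f,cn[0][:,0],.026)*1000).astype(np.float32)))
for cam,c in(("top",(320,215)),): print("amber",world(f,c,.066))
print("disc",world(f,(461,222),.005), "disc knob",world(f,(462,222),.022))
t=cv2.resize(f["frame"][270:380,390:530],None,fx=5,fy=5,interpolation=cv2.INTER_CUBIC); 
cv2.imwrite("pics/c1.png",t)
E
```

```text
vial top [159.9317 225.1322] 454 model area 534 [0.6141 0.2731]
vial side [235.0367 339.0624] 545 model area 659 [0.6146 0.2712]
tube top [264.6691 215.4245] 278 model area 322 [0.6192 0.0933]
tube side [301.7458 245.5292] 240 model area 336 [0.62   0.0906]
pot top [383.2638 217.9267] 614 model area 671 [ 0.6194 -0.1052]
pot side [362.5838 195.7437] 394 model area 506 [ 0.62   -0.1071]
ph [  142   282   122    93 10789] ((442.0437316894531, 212.93267822265625), (205.9043426513672, 156.21629333496094), 87.47343444824219)
col [ 399  282  125   89 7729] ((432.86920166015625, -233.5082550048828), (116.8199691772461, 195.1868438720703), 9.987521171569824)
meter red [322 311  20  62 893] ((412.2629089355469, -9.47850227355957), (32.44908905029297, 101.64679718017578), 88.28645324707031)
amber [[0.623  0.0037]]
disc [[ 0.6138 -0.2477]] disc knob [[ 0.611  -0.2449]]
```

View pics/c1.png

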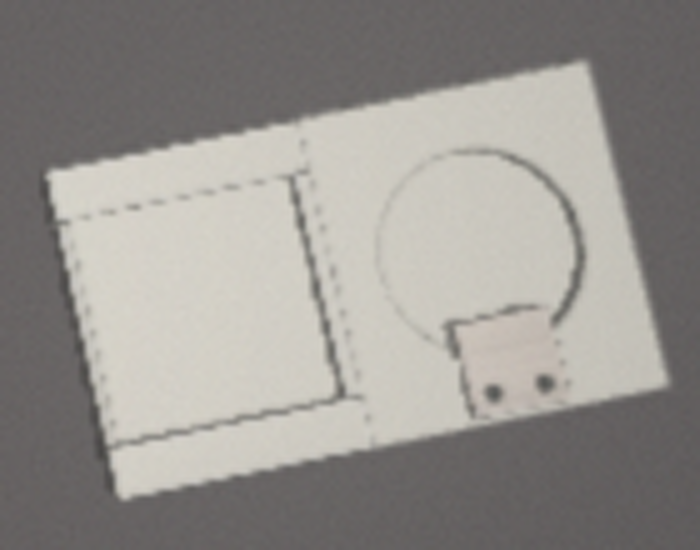

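The crop shows the seat circle centred near full-frame (486,320), with the lip on its robot side. Next I'll fit the disc, meter and seat.

```bash
python3 - <<'E'
from h import *
for cam,cd,ca in(("top",(470,232),(320,226)),("side",(399,174),(333,240))):
    f=imaging.grab_frame(cam); fr=f["frame"]; hsv=cv2.cvtColor(fr,cv2.COLOR_BGR2HSV)
    for th in(110,140):
        b,ce,s=blob(fr.min(2)>th,cd); print(cam,"disc",th,ce,s,cylfit(f,ce,0,.006,.03))
    m=(hsv[...,0]<20)&(hsv[...,1]>170)&(hsv[...,2]>60); b,ce,s=blob(m,ca); print("amber",ce,s,world(f,ce,.025))
    if cam=="top":
        g=fr.min(2); print("meter column 332, rows 274-284:",fr[272:286,332].sum(1)); print("cap end",world(f,(332,279.5),.026), "red end",world(f,(332,373),.026), "red/cap",world(f,(332,311),.026))
        # seat circle from crop readings
        pts=np.array([[376,240],[480,147],[584,250],[400,190],[555,185]])/5+[390,270]-.4
        W=world(f,pts,.010); s=least_squares(lambda p:np.hypot(*(W-p[:2]).T)-p[2],[.45,-.28,.035]); print("seat",s.x,s.fun)
        for n,c,y,P in(("ph",(.442,.2129),-.0442,[(-42,0),(33,54),(33,-54)]),("col",(.4329,-.2335),.1743,[(0,53),(0,-50)])):
            for p in P: print(n,p,np.array(c)+np.array([[np.cos(y),-np.sin(y)],[np.sin(y),np.cos(y)]])@p/1000)
go((.614,.272,.15),np.pi/2)
E
```

```text
top disc 110 [461.282  221.7259] [444 205  35  34 883] (array([ 0.6147, -0.2486]), 905.2824791651219)
top disc 140 [461.1386 221.7478] [445 206  33  33 801] (array([ 0.6146, -0.2484]), 905.2633274439722)
amber [320.9222 226.0667] [313 217  17  15  90] [[0.6108 0.0027]]
meter column 332, rows 274-284: [288 293 289 293 298 293 262 163 191 224 230 226 225 224]
cap end [[ 0.5168 -0.0136]] red end [[ 0.3598 -0.0085]] red/cap [[ 0.463  -0.0119]]
seat [ 0.4397 -0.2775  0.0357] [ 0.0006  0.0008 -0.0001 -0.0011 -0.0002]
ph (-42, 0) [0.4    0.2148]
ph (33, 54) [0.4774 0.2654]
ph (33, -54) [0.4726 0.1575]
col (0, 53) [ 0.4237 -0.1813]
col (0, -50) [ 0.4416 -0.2827]
side disc 110 [398.7763 167.6022] [384 157  31  23 465] (array([ 0.6143, -0.2482]), 509.21892719413154)
side disc 140 [398.7817 167.7843] [385 158  29  21 394] (array([ 0.6141, -0.2478]), 509.6379777688999)
amber [333.3529 237.5882] [325 231  17  13 136] [[0.6155 0.0003]]
tcp [0.1622 0.655  0.245 ] yaw -0.2428 -> shift cm [-53.0612 -26.3133   9.5147] roll 1.328 j7 -0.08 w 0.0854 F [-0.4927  0.2638 -0.1738] t 0.3
```

Call:
apply_moves(
  moves=[
    [[-53,-26.3,0],1.328],
    [[-53,-26.3,0],1.328],
    [[-53,-26.3,0],1.328],
    [[-53,-26.3,0],1.328],
    [[-53,-26.3,0],1.328],
    [[-53,-26.3,0],1.328],
    [[-53,-26.3,0],1.328],
    [[-53,-26.3,0],1.328],
    [[-53,-26.3,0],1.328],
    [[-53,-26.3,0],1.328],
  ],
  claw=0.8,
  grip_force=40,
)

```text
clock: 1.13
tcp_pos: [0.4813, 0.3842, 0.2456]
orientation: [-2.14, -2.3, -0.001]
contact_force: [-0.3, 1.0, -0.9]
grip_width: 0.0683
```

```bash
python3 -c "
from h import *
go((.6142,.272,.15),np.pi/2)"
```

```text
tcp [0.4813 0.3842 0.2456] yaw -1.4987 -> shift cm [-12.158   12.4466   9.5576] roll 0.072 j7 -0.55 w 0.0683 F [-0.3167  0.9582 -0.8686] t 1.1333
```

Call:
apply_moves(
  moves=[
    [[-12.16,12.45,0],0.072],
    [[-12.16,12.45,0],0.072],
    [[-12.16,12.45,0],0.072],
    [[-12.16,12.45,0],0.072],
    [[-12.16,12.45,0],0.072],
    [[-12.16,12.45,8],0.072],
    [[-12.16,12.45,8],0.072],
    [[-12.16,12.45,8],0.072],
  ],
)

```text
clock: 1.8
tcp_pos: [0.609, 0.2726, 0.1578]
orientation: [-2.212, -2.225, 0.019]
contact_force: [-0.6, -0.4, -1.2]
grip_width: 0.0685
```

```bash
python3 -c "
from h import *
go((.6142,.272,.058),np.pi/2)
f=imaging.grab_frame('wrist');cv2.imwrite('pics/w1.png',f['frame']);print(f['T'],f['intrinsics'])"
```

```text
tcp [0.609  0.2726 0.1578] yaw -1.5649 -> shift cm [-0.0065  0.6298  9.9701] roll 0.006 j7 -0.29 w 0.0685 F [-0.6225 -0.3971 -1.2111] t 1.8
[[ 0.9999 -0.0092  0.0075  0.6104]
 [ 0.0062  0.9432  0.3323  0.3568]
 [-0.0101 -0.3322  0.9431  0.2849]
 [ 0.      0.      0.      1.    ]] [[428.628    0.     317.4953]
 [  0.     428.628  239.4691]
 [  0.       0.       1.    ]]
```

View pics/w1.png

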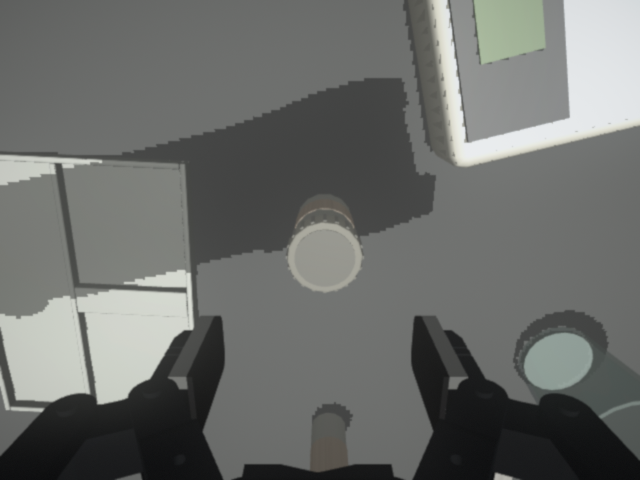

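The wrist view shows the vial cap at (325,257), midway between the fingers, with the pH tray at lower left.

```bash
python3 -c "
from h import *
f=imaging.grab_frame('wrist');print(world(f,(325,257),.072))
go((.6142,.272,.058),np.pi/2)"
```

```text
[[0.6148 0.2714]]
tcp [0.6127 0.2742 0.1646] yaw -1.5644 -> shift cm [-0.2015  0.1777 10.6629] roll 0.006 j7 -0.29 w 0.0684 F [ 0.7142 -0.0026  0.8914] t 1.9
```

Call:
apply_moves(
  moves=[
    [[-0.1,0.1,4],0.006],
    [[-0.1,0.1,8],0.006],
    [[-0.1,0.1,10.7],0.006],
    [[-0.1,0.1,10.7],0.006],
    [[-0.1,0.1,10.7],0.006],
  ],
)

```text
clock: 2.32
tcp_pos: [0.6154, 0.2738, 0.0599]
orientation: [2.221, 2.222, 0.001]
contact_force: [1.3, 0.1, 0.6]
grip_width: 0.0682
```

Call:
apply_moves(
  moves=[
    [[0,0,0],0],
    [[0,0,0],0],
    [[0,0,0],0],
    [[0,0,0],0],
    [[0,0,0],0],
    [[0,0,0],0],
  ],
  claw=0,
)

```text
clock: 2.82
tcp_pos: [0.6166, 0.2742, 0.0619]
orientation: [2.221, 2.221, 0.008]
contact_force: [-1.9, 0.3, 8.3]
grip_width: 0.0395
```

```bash
python3 -c "
from h import *
go((.4774,.2654,.13),np.pi/2)"
```

```text
tcp [0.6166 0.2742 0.0619] yaw -1.5708 -> shift cm [ -0.8634 -13.894   -6.8754] roll 0.0 j7 -0.25 w 0.0395 F [-1.9356  0.3125  8.2577] t 2.8167
```

Call:
apply_moves(
  moves=[
    [[0,0,-3],0],
    [[0,0,-6],0],
    [[-0.9,-3.9,-6],0],
    [[-0.9,-7.9,-6],0],
    [[-0.9,-11.9,-6],0],
    [[-0.9,-13.9,-6],0],
    [[-0.9,-13.9,-6],0],
    [[-0.9,-13.9,-6],0],
    [[-0.9,-13.9,-6],0],
    [[-0.9,-13.9,-6],0],
  ],
)

```text
clock: 3.65
tcp_pos: [0.4775, 0.2644, 0.1192]
orientation: [2.222, 2.22, 0.004]
contact_force: [0.8, 0.2, -2.0]
grip_width: 0.0397
```

```bash
python3 -c "
from h import *
go((.4774,.2654,.068),np.pi/2)
f=imaging.grab_frame('side');cv2.imwrite('pics/s1.png',f['frame'])"
```

```text
tcp [0.4775 0.2644 0.1192] yaw -1.5718 -> shift cm [ 0.0986 -0.0187  5.1242] roll -0.001 j7 -0.38 w 0.0397 F [ 0.7771  0.1791 -1.9979] t 3.65
```

View pics/s1.png

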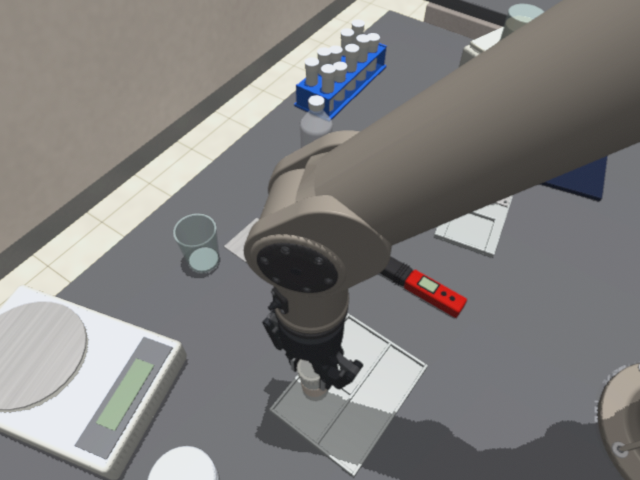

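The side view shows the vial held upright at (312,378), over the left rear pocket.

Call:
apply_moves(
  moves=[
    [[0.1,0,3],0],
    [[0.1,0,4.6],0],
    [[0.1,0,5.2],0],
    [[0.1,0,5.2],0],
    [[0.1,0,5.2],0],
    [[0.1,0,5.2],0],
  ],
)

```text
clock: 4.2
tcp_pos: [0.4765, 0.265, 0.0665]
orientation: [2.222, 2.22, 0.001]
contact_force: [1.0, 0.4, -0.9]
grip_width: 0.0396
```

Call:
apply_moves(
  moves=[
    [[0,0,0],0],
    [[0,0,0],0],
    [[0,0,0],0],
    [[0,0,-4],0],
    [[0,0,-8],0],
    [[0,0,-9],0],
    [[0,0,-9],0],
  ],
  claw=0.7,
)

```text
clock: 4.78
tcp_pos: [0.4778, 0.2664, 0.1598]
orientation: [2.221, 2.221, 0.011]
contact_force: [-0.1, 0.6, -0.1]
grip_width: 0.0598
```

```bash
python3 -c "
from h import *
go((.6195,.092,.16),np.pi/2)"
```

```text
tcp [0.4778 0.2664 0.1598] yaw -1.5711 -> shift cm [-17.4359  14.1724  -0.023 ] roll -0.0 j7 -0.41 w 0.0598 F [-0.0809  0.6419 -0.0832] t 4.7833
```

Call:
apply_moves(
  moves=[
    [[-17.4,14.2,0],0],
    [[-17.4,14.2,0],0],
    [[-17.4,14.2,0],0],
    [[-17.4,14.2,0],0],
    [[-17.4,14.2,0],0],
    [[-17.4,14.2,0],0],
    [[-17.4,14.2,0],0],
    [[-17.4,14.2,0],0],
    [[-17.4,14.2,0],0],
    [[-17.4,14.2,0],0],
  ],
)

```text
clock: 5.62
tcp_pos: [0.6165, 0.0931, 0.1555]
orientation: [-2.217, -2.223, 0.001]
contact_force: [-0.7, -0.4, -0.2]
grip_width: 0.06
```

```bash
python3 -c "
from h import *
go((.6195,.092,.088),np.pi/2)
f=imaging.grab_frame('wrist');cv2.imwrite('pics/w2.png',f['frame'])
b,ce,s=blob(f['frame'].min(2)>120,proj(f,[.6195,.092,.105])[0]);print(ce,s,world(f,ce,.105),proj(f,[.6195,.092,.105]))
f=imaging.grab_frame('top');cv2.imwrite('pics/t2.png',f['frame'])"
```

```text
tcp [0.6165 0.0931 0.1555] yaw -1.5683 -> shift cm [-0.1137  0.3153  6.7472] roll 0.003 j7 -0.0 w 0.06 F [-0.7394 -0.3871 -0.2024] t 5.6167
[362.6772 227.3129] [     1      0    639    465 136644] [[0.6367 0.1206]] [[322.7176 286.9878]]
```

View pics/w2.png

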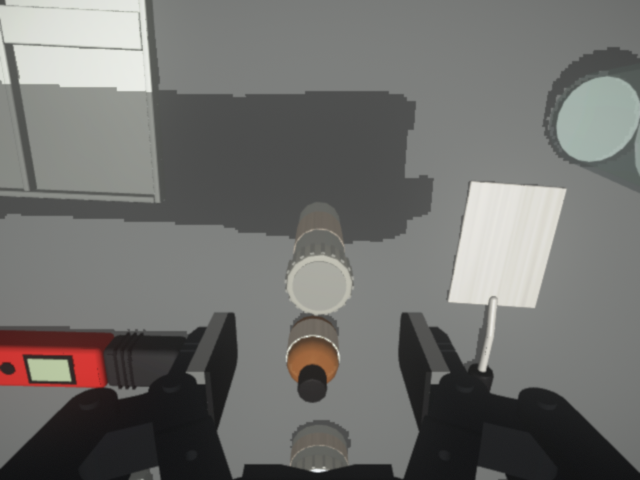

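The wrist view shows the tube cap at (319,285). I predicted (323,287), so it agrees.

Call:
apply_moves(
  moves=[
    [[-0.1,0.1,3.5],0],
    [[-0.1,0.1,6.7],0],
    [[-0.1,0.1,6.7],0],
    [[-0.1,0.1,6.7],0],
  ],
)

```text
clock: 6.05
tcp_pos: [0.6171, 0.0908, 0.0883]
orientation: [-2.219, -2.221, 0.005]
contact_force: [0.1, -1.0, 1.1]
grip_width: 0.0602
```

Call:
apply_moves(
  moves=[
    [[0,0,0],0],
    [[0,0,0],0],
    [[0,0,0],0],
    [[0,0,0],0],
    [[0,0,0],0],
    [[0,0,0],0],
  ],
  claw=0,
)

```text
clock: 6.55
tcp_pos: [0.62, 0.0904, 0.0915]
orientation: [2.221, 2.22, 0.005]
contact_force: [-2.0, 0.4, 7.2]
grip_width: 0.0297
```

```bash
python3 -c "
from h import *
go((.4726,.1575,.13),np.pi/2)"
```

```text
tcp [0.62   0.0904 0.0915] yaw -1.5709 -> shift cm [  6.7118 -14.7242  -3.8917] roll -0.0 j7 0.04 w 0.0297 F [-2.0393  0.3671  7.1657] t 6.55
```

Call:
apply_moves(
  moves=[
    [[0,0,-3],0],
    [[0,0,-6],0],
    [[1.7,-3.7,-6],0],
    [[3.4,-7.4,-6],0],
    [[5,-11,-6],0],
    [[6.7,-14.7,-6],0],
    [[6.7,-14.7,-6],0],
    [[6.7,-14.7,-6],0],
    [[6.7,-14.7,-6],0],
    [[6.7,-14.7,-6],0],
  ],
)

```text
clock: 7.38
tcp_pos: [0.4732, 0.1567, 0.15]
orientation: [2.222, 2.219, 0.003]
contact_force: [0.1, -0.2, 0.2]
grip_width: 0.0295
```

```bash
python3 -c "
from h import *
go((.4726,.1575,.096),np.pi/2)"
```

```text
tcp [0.4732 0.1567 0.15  ] yaw -1.5722 -> shift cm [ 0.0723 -0.0731  5.402 ] roll -0.001 j7 -0.23 w 0.0295 F [ 0.1404 -0.2161  0.2173] t 7.3833
```

Call:
apply_moves(
  moves=[
    [[0,0,3],0],
    [[0,0,4.7],0],
    [[0,0,5.3],0],
    [[0,0,5.3],0],
    [[0,0,5.3],0],
    [[0,0,5.3],0],
  ],
)

```text
clock: 7.88
tcp_pos: [0.4727, 0.1566, 0.0966]
orientation: [2.223, 2.219, 0.001]
contact_force: [-0.3, -0.4, 0.3]
grip_width: 0.0296
```

Call:
apply_moves(
  moves=[
    [[0,0,0],0],
    [[0,0,0],0],
    [[0,0,0],0],
    [[0,0,-4],0],
    [[0,0,-8],0],
    [[0,0,-8],0],
    [[0,0,-8],0],
  ],
  claw=0.7,
)

```text
clock: 8.47
tcp_pos: [0.4731, 0.1579, 0.1785]
orientation: [2.221, 2.221, 0.008]
contact_force: [0.2, 0.0, -0.4]
grip_width: 0.0603
```

```bash
python3 -c "
from h import *
go((.4375,-.011,.12),-.03)"
```

```text
tcp [0.4731 0.1579 0.1785] yaw -1.5706 -> shift cm [-16.9102  -3.5875   5.7825] roll -1.541 j7 -0.26 w 0.0603 F [ 0.1896  0.0306 -0.4151] t 8.4667
```

Call:
apply_moves(
  moves=[
    [[-17,-3.6,0],-1.541],
    [[-17,-3.6,0],-1.541],
    [[-17,-3.6,0],-1.541],
    [[-17,-3.6,0],-1.541],
    [[-17,-3.6,0],-1.541],
    [[-17,-3.6,0],-1.541],
    [[-17,-3.6,0],-1.541],
    [[-17,-3.6,0],-1.541],
    [[-17,-3.6,0],-1.541],
    [[-17,-3.6,0],-1.541],
  ],
)

```text
clock: 9.3
tcp_pos: [0.4346, -0.0129, 0.1752]
orientation: [-0.525, -3.095, 0.001]
contact_force: [-0.0, -0.2, -0.1]
grip_width: 0.0597
```

Call:
apply_moves(
  moves=[
    [[0,0,3],-0.29],
    [[0,0,5],-0.29],
    [[0,0,5],-0.29],
    [[0,0,5],-0.29],
    [[0,0,5],-0.29],
  ],
)

```text
clock: 9.72
tcp_pos: [0.435, -0.013, 0.1256]
orientation: [-0.085, -3.139, 0.001]
contact_force: [-0.0, 0.7, -0.4]
grip_width: 0.0597
```

```bash
python3 -c "
from h import *
go((.4375,-.011,.026),-.03)
f=imaging.grab_frame('wrist');cv2.imwrite('pics/w3.png',f['frame']);print(f['T'][:3,3])
print(proj(f,[(.5175,-.0125,.026),(.3598,-.0085,.026)]))
go((.4375,-.011,.026),-.03)"
```

```text
tcp [ 0.435  -0.013   0.1256] yaw -0.054 -> shift cm [-0.2583  0.2164  9.9589] roll -0.024 j7 1.54 w 0.0597 F [-0.0153  0.6586 -0.423 ] t 9.7167
[ 0.3517 -0.0089  0.2534]
[[326.5749 371.287 ]
 [319.9181 108.6765]]
tcp [ 0.4354 -0.0129  0.1261] yaw -0.054 -> shift cm [-0.201   0.2022 10.0066] roll -0.024 j7 1.54 w 0.0592 F [0.8812 0.3821 0.2248] t 9.7667
```

View pics/w3.png

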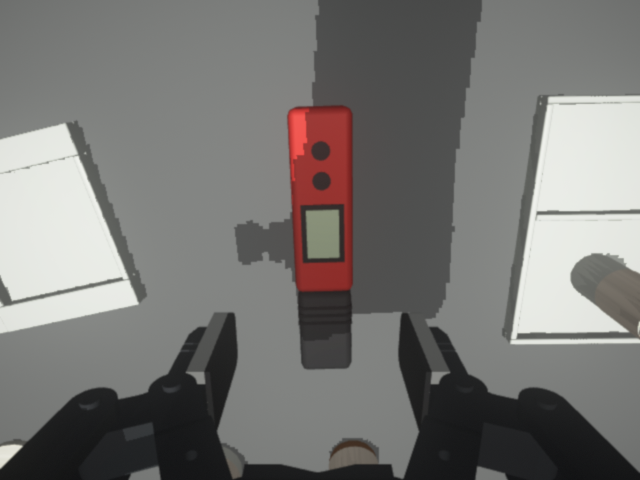

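The meter's ends are at (321,107) and (326,368), matching the prediction. The tube is standing in its pocket.

Call:
apply_moves(
  moves=[
    [[-0.2,0.2,4],-0.024],
    [[-0.2,0.2,8],-0.024],
    [[-0.2,0.2,10.1],-0.024],
    [[-0.2,0.2,10.1],-0.024],
    [[-0.2,0.2,10.1],-0.024],
  ],
)

```text
clock: 10.18
tcp_pos: [0.4374, -0.0111, 0.0252]
orientation: [-0.046, -3.14, 0.001]
contact_force: [0.3, 0.8, 0.0]
grip_width: 0.06
```

Call:
apply_moves(
  moves=[
    [[0,0,0],0],
    [[0,0,0],0],
    [[0,0,0],0],
    [[0,0,0],0],
    [[0,0,0],0],
    [[0,0,0],0],
  ],
  claw=0,
  grip_force=60,
)

```text
clock: 10.68
tcp_pos: [0.4391, -0.0108, 0.0273]
orientation: [0.045, 3.138, 0.001]
contact_force: [-0.7, 0.6, 7.7]
grip_width: 0.0322
```

```bash
python3 -c "
from h import *
go((.40,.05,.125),-.03)"
```

```text
tcp [ 0.4391 -0.0108  0.0273] yaw -0.0286 -> shift cm [ 4.0513  5.9729 -9.784 ] roll 0.001 j7 1.66 w 0.0322 F [-0.7147  0.6219  7.677 ] t 10.6833
```

Call:
apply_moves(
  moves=[
    [[0,0,-4],0],
    [[0,0,-8],0],
    [[0,0,-11.2],0],
    [[0,0,-11.2],1.586],
    [[0,0,-11.2],1.586],
    [[0,0,-11.2],1.586],
    [[0,0,-11.2],1.586],
    [[0,0,-11.2],1.586],
    [[0,0,-11.2],1.586],
    [[0,0,-11.2],1.586],
  ],
)

```text
clock: 11.52
tcp_pos: [0.4381, -0.0107, 0.1386]
orientation: [1.379, 2.821, 0.004]
contact_force: [-0.3, 1.2, -0.7]
grip_width: 0.0325
```

Call:
apply_moves(
  moves=[
    [[0,0,0],0.71],
    [[0,0,0],0.71],
    [[0,0,0],0.71],
    [[0,0,0],0.71],
    [[0,0,0],0.71],
    [[0,0,0],0.71],
    [[0,0,0],0.71],
  ],
)

```text
clock: 12.1
tcp_pos: [0.438, -0.0106, 0.1383]
orientation: [2.271, 2.171, 0.003]
contact_force: [1.0, -0.1, -0.4]
grip_width: 0.0322
```

```bash
python3 -c "
from h import *
go((.40,.2148,.14),-.044-np.pi/2)"
```

```text
tcp [ 0.438  -0.0106  0.1383] yaw -1.616 -> shift cm [22.3416 -4.8118 -0.146 ] roll -0.001 j7 0.14 w 0.0322 F [ 0.973  -0.1129 -0.3695] t 12.1
```

Call:
apply_moves(
  moves=[
    [[22.3,-4.8,0],0],
    [[22.3,-4.8,0],0],
    [[22.3,-4.8,0],0],
    [[22.3,-4.8,0],0],
    [[22.3,-4.8,0],0],
    [[22.3,-4.8,0],0],
    [[22.3,-4.8,0],0],
    [[22.3,-4.8,0],0],
    [[22.3,-4.8,0],0],
    [[22.3,-4.8,0],0],
  ],
)

```text
clock: 12.93
tcp_pos: [0.3994, 0.2125, 0.1376]
orientation: [-2.269, -2.172, -0.0]
contact_force: [-0.2, -0.5, -1.3]
grip_width: 0.0321
```

```bash
python3 -c "
from h import *
go((.40,.2148,.06),-.044-np.pi/2)
f=imaging.grab_frame('wrist');cv2.imwrite('pics/w4.png',f['frame'])
go((.40,.2148,.06),-.044-np.pi/2)
y=-.0442;c=np.array([.442,.2129]);R=np.array([[np.cos(y),-np.sin(y)],[np.sin(y),np.cos(y)]])
print(proj(f,[np.r_[c+R@p,.012] for p in ((-.077,.102),(.077,.102),(-.077,-.102),(.077,-.102))]))"
```

```text
tcp [0.3994 0.2125 0.1376] yaw -1.6146 -> shift cm [0.2327 0.0473 7.7597] roll 0.0 j7 -0.39 w 0.0321 F [-0.183  -0.5463 -1.3379] t 12.9333
tcp [0.3995 0.2125 0.1375] yaw -1.615 -> shift cm [0.2318 0.0404 7.755 ] roll -0.0 j7 -0.39 w 0.0321 F [ 0.6646  0.4822 -1.782 ] t 12.9833
[[252.47    50.6926]
 [536.1309  50.9661]
 [266.7291 368.9865]
 [487.237  368.9504]]
```

View pics/w4.png

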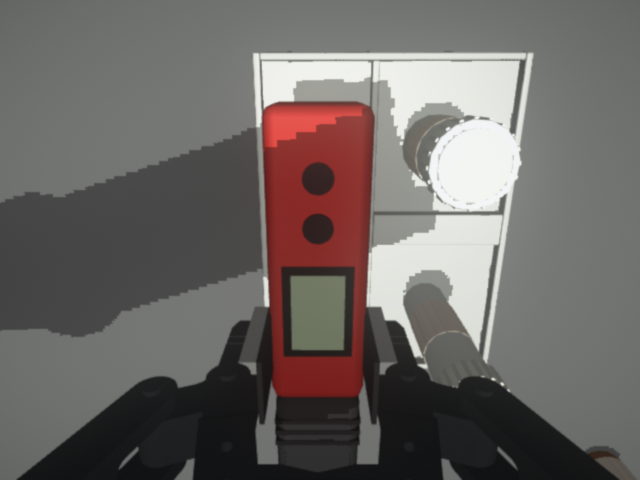

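The wrist view shows the meter level over the trough. The tray corners at (254,53) and (533,53) match the projection, and the vial and tube are standing. I'll bias 7 mm away from the tube.

Call:
apply_moves(
  moves=[
    [[0.2,-0.6,0],0],
    [[0.2,-0.6,4],0],
    [[0.2,-0.6,8],0],
    [[0.2,-0.6,8],0],
    [[0.2,-0.6,10],0],
    [[0.2,-0.6,10.5],0],
    [[0.2,-0.6,10.5],0],
    [[0.2,-0.6,10.5],0],
  ],
)

```text
clock: 13.65
tcp_pos: [0.3938, 0.2162, 0.0337]
orientation: [-2.269, -2.173, -0.002]
contact_force: [0.3, -0.3, -0.5]
grip_width: 0.0323
```

Call:
apply_moves(
  moves=[
    [[0,0,0.15],0],
    [[0,0,0.15],0],
    [[0,0,0.15],0],
  ],
)

```text
clock: 13.9
tcp_pos: [0.3937, 0.2166, 0.0317]
orientation: [-2.268, -2.174, -0.003]
contact_force: [0.7, -1.4, -1.0]
grip_width: 0.0326
```

Call:
apply_moves(
  moves=[
    [[0,0,0],0],
    [[0,0,0],0],
    [[0,0,0],0],
    [[0,0,0],0],
    [[0,0,-3],0],
    [[0,0,-7],0],
    [[0,0,-11],0],
    [[0,0,-13],0],
    [[0,0,-13],0],
  ],
  claw=0.55,
)

```text
clock: 14.65
tcp_pos: [0.3956, 0.2176, 0.1647]
orientation: [-2.268, -2.173, -0.012]
contact_force: [1.0, 0.7, -0.6]
grip_width: 0.0473
```

```bash
python3 -c "
from h import *
go((.6195,-.106,.16),np.pi/2)
f=imaging.grab_frame('wrist');cv2.imwrite('pics/w5.png',f['frame'])"
```

```text
tcp [0.3956 0.2176 0.1647] yaw -1.6136 -> shift cm [-31.3715  23.7488   0.3991] roll -0.043 j7 -0.44 w 0.0473 F [ 0.9925  0.6642 -0.6068] t 14.65
```

View pics/w5.png

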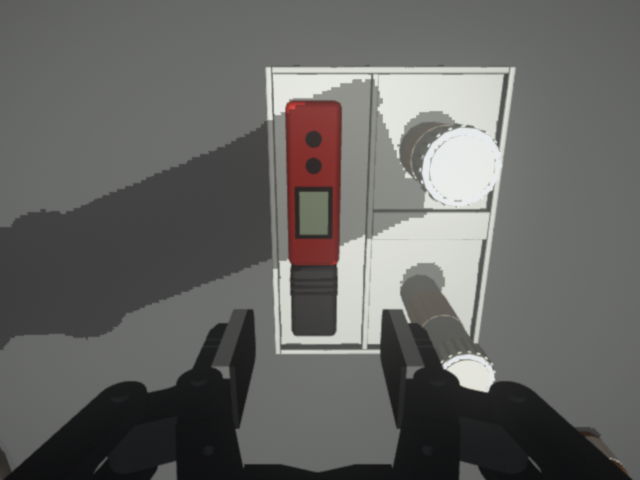

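The meter is in the trough, display up, with ends at (313,100) and (313,335). The pH kit is done. Next is the pot.

Call:
apply_moves(
  moves=[
    [[-31.4,23.7,0],-0.043],
    [[-31.4,23.7,0],-0.043],
    [[-31.4,23.7,0],-0.043],
    [[-31.4,23.7,0],-0.043],
    [[-31.4,23.7,0],-0.043],
    [[-31.4,23.7,0],-0.043],
    [[-31.4,23.7,0],-0.043],
    [[-31.4,23.7,0],-0.043],
    [[-31.4,23.7,0],-0.043],
    [[-31.4,23.7,0],-0.043],
  ],
  claw=0.9,
  grip_force=40,
)

```text
clock: 15.53
tcp_pos: [0.6178, -0.1135, 0.1594]
orientation: [2.225, 2.216, -0.004]
contact_force: [0.3, 0.1, 1.2]
grip_width: 0.077
```

Call:
apply_moves(
  moves=[
    [[0,0,0],0],
    [[0,0,0],0],
    [[0,0,0],0],
  ],
)

```text
clock: 15.78
tcp_pos: [0.6156, -0.1065, 0.1592]
orientation: [-2.218, -2.221, 0.002]
contact_force: [-0.7, 0.7, 0.2]
grip_width: 0.0767
```

```bash
python3 -c "
from h import *
go((.6195,-.106,.034),np.pi/2)"
```

```text
tcp [ 0.6156 -0.1065  0.1592] yaw -1.5697 -> shift cm [ 0.0405  0.423  12.516 ] roll 0.001 j7 0.43 w 0.0767 F [-0.7261  0.6877  0.186 ] t 15.7833
```

Call:
apply_moves(
  moves=[
    [[0,0.2,4],0],
    [[0,0.2,8],0],
    [[0,0.2,12],0],
    [[0,0.2,12.6],0],
    [[0,0.2,12.6],0],
    [[0,0.2,12.6],0],
  ],
)

```text
clock: 16.28
tcp_pos: [0.6192, -0.107, 0.036]
orientation: [2.219, 2.223, 0.001]
contact_force: [-0.1, -0.5, 0.7]
grip_width: 0.0772
```

Call:
apply_moves(
  moves=[
    [[0,0,0],0],
    [[0,0,0],0],
    [[0,0,0],0],
    [[0,0,0],0],
    [[0,0,0],0],
    [[0,0,0],0],
  ],
  claw=0,
)

```text
clock: 16.78
tcp_pos: [0.6203, -0.1077, 0.0374]
orientation: [2.219, 2.221, 0.005]
contact_force: [-2.0, 0.6, 7.9]
grip_width: 0.0475
```

```bash
python3 -c "
from h import *
go((.4237,-.1813,.10),.1743-np.pi/2)"
```

```text
tcp [ 0.6203 -0.1077  0.0374] yaw -1.5701 -> shift cm [ -7.3466 -19.6412  -6.3301] roll -0.174 j7 0.53 w 0.0475 F [-2.0222  0.6384  7.9234] t 16.7833
```

Call:
apply_moves(
  moves=[
    [[0,0,-3],0],
    [[-1.5,-4,-5],-0.174],
    [[-3,-8,-5],-0.174],
    [[-4.5,-12,-5],-0.174],
    [[-6,-16,-5],-0.174],
    [[-7.35,-19.6,-5],-0.174],
    [[-7.35,-19.6,-5],-0.174],
    [[-7.35,-19.6,-5],-0.174],
    [[-7.35,-19.6,-5],-0.174],
    [[-7.35,-19.6,-5],-0.174],
  ],
)

```text
clock: 17.62
tcp_pos: [0.4252, -0.1809, 0.0856]
orientation: [2.016, 2.406, 0.002]
contact_force: [-0.7, 0.1, -0.1]
grip_width: 0.0479
```

```bash
python3 -c "
from h import *
go((.4237,-.1813,.042),.1743-np.pi/2)"
```

```text
tcp [ 0.4252 -0.1809  0.0856] yaw -1.3946 -> shift cm [-0.0061 -0.1625  4.3565] roll 0.002 j7 0.84 w 0.0479 F [-0.7498  0.0654 -0.0849] t 17.6167
```

Call:
apply_moves(
  moves=[
    [[0,-0.1,2.5],0],
    [[0,-0.1,3.7],0],
    [[0,-0.1,4.3],0],
    [[0,-0.1,4.3],0],
    [[0,-0.1,4.3],0],
    [[0,-0.1,4.3],0],
  ],
)

```text
clock: 18.12
tcp_pos: [0.4229, -0.1813, 0.042]
orientation: [2.018, 2.407, 0.0]
contact_force: [-0.3, 0.5, -1.9]
grip_width: 0.0476
```

Call:
apply_moves(
  moves=[
    [[0,0,0],0],
    [[0,0,0],0],
    [[0,0,0],0],
    [[0,0,0],0],
    [[0,0,-4],0],
    [[0,0,-8],0],
    [[0,0,-11],0],
    [[0,0,-11],0],
    [[0,0,-11],0],
  ],
  claw=0.8,
)

```text
clock: 18.87
tcp_pos: [0.4231, -0.1814, 0.1533]
orientation: [2.017, 2.405, 0.005]
contact_force: [-0.8, -0.2, -0.8]
grip_width: 0.0683
```

```bash
python3 -c "
from h import *
go((.6144,-.2483,.12),.1743)
f=imaging.grab_frame('wrist');cv2.imwrite('pics/w6.png',f['frame'])
y=.1743;c=np.array([.4329,-.2335]);R=np.array([[np.cos(y),-np.sin(y)],[np.sin(y),np.cos(y)]])
P=[(-.057,.097),(.057,.097),(-.057,-.097),(.057,-.097)]
print(proj(f,[np.r_[c+R@p,.012] for p in P]))
print(proj(f,[(.4397,-.2775,.01),(.4416,-.2827,.01)]))"
```

```text
tcp [ 0.4231 -0.1814  0.1533] yaw -1.3957 -> shift cm [-9.9156 17.6571  3.4125] roll -1.57 j7 0.73 w 0.0683 F [-0.7501 -0.2055 -0.7654] t 18.8667
[[224.9426 157.85  ]
 [407.9423 157.9245]
 [242.463  411.4221]
 [390.2715 411.0196]]
[[315.1833 351.2546]
 [316.4983 357.584 ]]
```

View pics/w6.png

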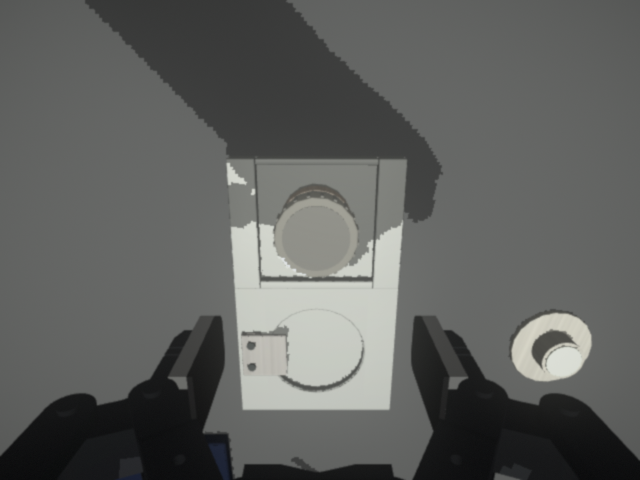

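The pot stands in its pocket, with its cap at (316,238). The seat circle centre is near (317,350), with (315,351) projected. The disc is at (550,347).

Call:
apply_moves(
  moves=[
    [[-9.9,17.6,0],1.57],
    [[-9.9,17.6,0],1.57],
    [[-9.9,17.6,0],1.57],
    [[-9.9,17.6,0],1.57],
    [[-9.9,17.6,0],1.57],
    [[-9.9,17.6,0],1.57],
    [[-9.9,17.6,0],1.57],
    [[-9.9,17.6,0],1.57],
    [[-9.9,17.6,0],1.57],
    [[-9.9,17.6,0],1.57],
  ],
  claw=0.65,
)

```text
clock: 19.75
tcp_pos: [0.6113, -0.2482, 0.1494]
orientation: [-3.047, -0.76, 0.005]
contact_force: [-0.5, 0.3, -0.0]
grip_width: 0.0557
```

Call:
apply_moves(
  moves=[
    [[0,0,4],0.32],
    [[0,0,6],0.32],
    [[0,0,6],0.32],
    [[0,0,6],0.32],
    [[0,0,6],0.32],
    [[0,0,6],0.32],
  ],
)

```text
clock: 20.25
tcp_pos: [0.6122, -0.2488, 0.0915]
orientation: [3.129, 0.278, -0.001]
contact_force: [-0.2, -0.1, 1.1]
grip_width: 0.056
```

```bash
python3 -c "
from h import *
go((.6144,-.2483,.021),.1743)
f=imaging.grab_frame('wrist');cv2.imwrite('pics/w7.png',f['frame'])
print(proj(f,[(.6144,-.2483,.022)]));
go((.6144,-.2483,.021),.1743)"
```

```text
tcp [ 0.6122 -0.2488  0.0915] yaw -2.9644 -> shift cm [ 0.2262 -0.011   7.0546] roll 0.003 j7 -0.46 w 0.056 F [-0.2077 -0.1468  1.1305] t 20.25
[[315.3921 266.9024]]
tcp [ 0.6125 -0.2488  0.092 ] yaw -2.9647 -> shift cm [ 0.1969 -0.0148  7.1008] roll 0.003 j7 -0.46 w 0.0554 F [-0.0163 -0.1921  0.2702] t 20.3
```

View pics/w7.png

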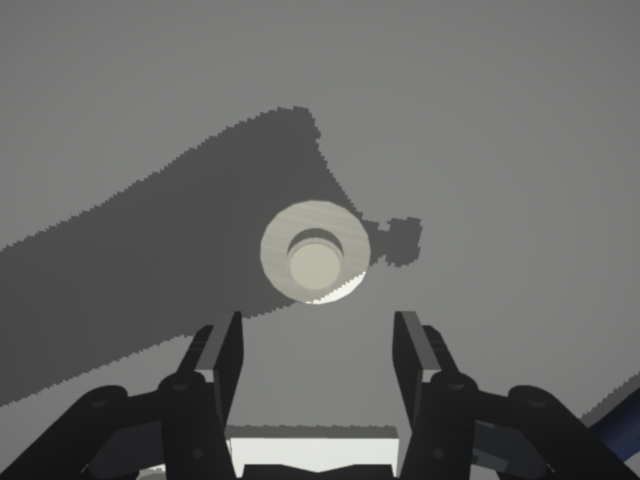

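The knob tile is at (315,267), exactly as predicted, so I'm descending.

Call:
apply_moves(
  moves=[
    [[0.1,0,4],0],
    [[0.1,0,6.2],0],
    [[0.1,0,7],0],
    [[0.1,0,7],0],
    [[0.1,0,7],0],
  ],
)

```text
clock: 20.72
tcp_pos: [0.6137, -0.2488, 0.0229]
orientation: [3.129, 0.275, 0.001]
contact_force: [0.3, 0.3, -0.7]
grip_width: 0.0553
```

Call:
apply_moves(
  moves=[
    [[0,0,0],0],
    [[0,0,0],0],
    [[0,0,0],0],
    [[0,0,0],0],
    [[0,0,0],0],
    [[0,0,0],0],
  ],
  claw=0,
  grip_force=30,
)

```text
clock: 21.22
tcp_pos: [0.6144, -0.2487, 0.0237]
orientation: [3.129, 0.275, 0.004]
contact_force: [-1.1, 0.2, 5.9]
grip_width: 0.0285
```

```bash
python3 -c "
from h import *
s=np.array([.4400,-.2780])+.011*np.array([np.cos(.1743),np.sin(.1743)]);print(s)
go((*s,.07),.1743)"
```

```text
[ 0.4508 -0.2761]
tcp [ 0.6144 -0.2487  0.0237] yaw -2.966 -> shift cm [-16.5695  -0.1557  -4.6663] roll 0.001 j7 -0.41 w 0.0285 F [-1.1191  0.2459  5.9251] t 21.2167
```

Call:
apply_moves(
  moves=[
    [[0,0,-3],0],
    [[-4,0,-4.6],0],
    [[-8,-0.1,-4.6],0],
    [[-12,-0.15,-4.6],0],
    [[-16,-0.15,-4.6],0],
    [[-16.5,-0.15,-4.6],0],
    [[-16.5,-0.15,-4.6],0],
    [[-16.5,-0.15,-4.6],0],
    [[-16.5,-0.15,-4.6],0],
  ],
)

```text
clock: 21.97
tcp_pos: [0.4528, -0.2753, 0.0682]
orientation: [3.129, 0.278, 0.003]
contact_force: [0.2, 0.3, -0.3]
grip_width: 0.0287
```

```bash
python3 -c "
from h import *
go((.4508,-.2761,.036),.1743)
f=imaging.grab_frame('wrist');cv2.imwrite('pics/w8.png',f['frame'])
go((.4508,-.2761,.036),.1743)"
```

```text
tcp [ 0.4528 -0.2753  0.0682] yaw -2.9641 -> shift cm [-0.2131  0.0381  3.2225] roll 0.003 j7 -0.21 w 0.0287 F [ 0.1677  0.3205 -0.2516] t 21.9667
tcp [ 0.4527 -0.2752  0.068 ] yaw -2.9637 -> shift cm [-0.2104  0.0495  3.2028] roll 0.004 j7 -0.21 w 0.0286 F [ 0.6169 -0.0468 -1.2158] t 22.0167
```

View pics/w8.png

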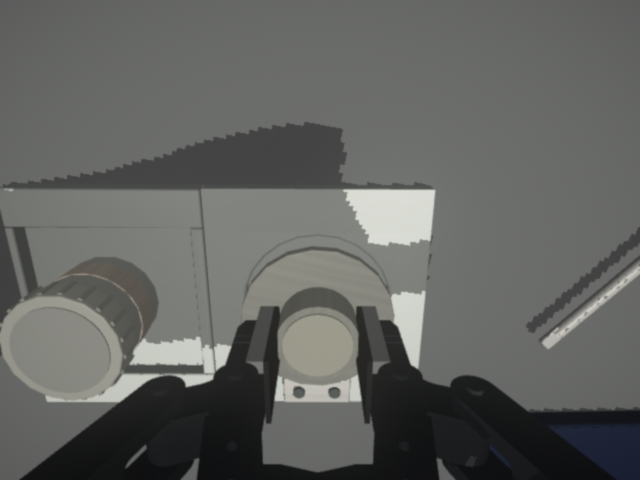

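The disc is level in the grip and centred across the seat: knob at (318,340), seat rim arc at (318,236).

Call:
apply_moves(
  moves=[
    [[-0.2,0.05,1.5],0],
    [[-0.2,0.05,2.8],0],
    [[-0.2,0.05,3.3],0],
    [[-0.2,0.05,3.3],0],
    [[-0.2,0.05,3.3],0],
    [[-0.2,0.05,3.3],0],
  ],
)

```text
clock: 22.52
tcp_pos: [0.4494, -0.2765, 0.0352]
orientation: [3.129, 0.276, 0.001]
contact_force: [-1.0, 0.4, -1.7]
grip_width: 0.0285
```

```bash
python3 -c "
from h import *
go((.4508,-.2761,.034),.1743)"
```

```text
tcp [ 0.4494 -0.2765  0.0352] yaw -2.9656 -> shift cm [ 0.1434 -0.0159  0.12  ] roll 0.002 j7 -0.16 w 0.0285 F [-0.9511  0.4351 -1.7338] t 22.5167
```

Call:
apply_moves(
  moves=[
    [[0.2,0,0.1],0],
    [[0.2,0,0.1],0],
    [[0.2,0,0.1],0],
  ],
)

```text
clock: 22.77
tcp_pos: [0.4511, -0.2759, 0.034]
orientation: [3.129, 0.276, 0.001]
contact_force: [-0.2, 0.3, -0.5]
grip_width: 0.0285
```

Call:
apply_moves(
  moves=[
    [[0,0,0],0],
    [[0,0,0],0],
    [[0,0,0],0],
    [[0,0,0],0],
    [[0,0,-3],0],
    [[0,0,-6],0],
    [[0,0,-6],0],
    [[0,0,-6],0],
  ],
  claw=0.6,
)

```text
clock: 23.43
tcp_pos: [0.4516, -0.2764, 0.095]
orientation: [3.128, 0.275, 0.004]
contact_force: [-0.1, 0.1, -0.3]
grip_width: 0.0511
```

```bash
python3 -c "
from h import *
go((.4508,-.2761,.034),.1743)
f=imaging.grab_frame('wrist');cv2.imwrite('pics/w9.png',f['frame'])
print(proj(f,[(.44,-.278,.026),(.4508,-.2761,.03)]))"
```

```text
tcp [ 0.4516 -0.2764  0.095 ] yaw -2.9659 -> shift cm [-0.0934 -0.0518  6.1041] roll 0.001 j7 -0.24 w 0.0511 F [-0.0667  0.1199 -0.346 ] t 23.4333
[[314.5246 293.1688]
 [314.4839 276.4848]]
```

View pics/w9.png

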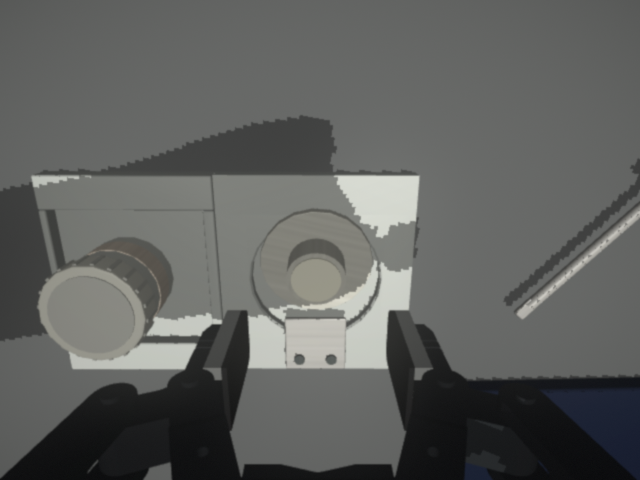

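The disc now rests tilted, with its +x edge on the rim and its -x edge on the floor just past the lip. The knob is at (316,280). I'll close the gripper and push the knob toward the robot so the edge slides under the lip.

Call:
apply_moves(
  moves=[
    [[3.1,0,0],0],
    [[3.1,0,0],0],
    [[3.1,0,0],0],
    [[3.1,0,3],0],
    [[3.1,0,5],0],
    [[3.1,0,5],0],
    [[3.1,0,5],0],
  ],
  claw=0,
)

```text
clock: 24.07
tcp_pos: [0.4795, -0.2704, 0.0429]
orientation: [-3.128, -0.273, 0.005]
contact_force: [0.1, -0.9, 0.6]
grip_width: 0.0001
```

```bash
python3 -c "
from h import *
go((.4814,-.2707,.034),.1743)"
```

```text
tcp [ 0.4795 -0.2704  0.0429] yaw -2.9673 -> shift cm [0.1839 0.0588 0.8879] roll -0.0 j7 -0.22 w 0.0001 F [ 0.1191 -0.9132  0.6033] t 24.0667
```

Call:
apply_moves(
  moves=[
    [[0.1,0,0.9],0],
    [[0.1,0,0.9],0],
    [[0.1,0,0.9],0],
    [[0.1,0,0.9],0],
  ],
)

```text
clock: 24.4
tcp_pos: [0.4826, -0.2706, 0.0354]
orientation: [3.129, 0.275, 0.001]
contact_force: [0.3, 0.2, -0.6]
grip_width: 0.0
```

```bash
python3 -c "
from h import *
go((.4646,-.2737,.034),.1743)"
```

```text
tcp [ 0.4826 -0.2706  0.0354] yaw -2.9661 -> shift cm [-1.8229 -0.0061  0.1342] roll 0.001 j7 -0.21 w 0.0 F [ 0.3456  0.1696 -0.5962] t 24.4
```

Push slowly in small steps.

Call:
apply_moves(
  moves=[
    [[-0.3,0,0.1],0],
    [[-0.6,0,0.1],0],
    [[-0.8,0,0.1],0],
    [[-1.0,0,0.1],0],
    [[-1.2,0,0.1],0],
    [[-1.4,0,0.1],0],
    [[-1.6,0,0.1],0],
    [[-1.75,0,0.1],0],
    [[-1.75,0,0.1],0],
    [[-1.75,0,0.1],0],
  ],
)

```text
clock: 25.23
tcp_pos: [0.4649, -0.2735, 0.0338]
orientation: [-3.129, -0.275, 0.0]
contact_force: [-0.3, -1.4, -0.5]
grip_width: 0.0001
```

Call:
apply_moves(
  moves=[
    [[0.5,0,0],0],
    [[1.0,0,-3],0],
    [[1,0,-6],0],
    [[1,0,-6],0],
    [[1,0,-6],0],
  ],
)

```text
clock: 25.65
tcp_pos: [0.4763, -0.272, 0.0951]
orientation: [3.128, 0.276, 0.004]
contact_force: [0.1, 0.5, -0.1]
grip_width: 0.0002
```

```bash
python3 -c "
from h import *
go((.4646,-.2737,.034),.1743)
f=imaging.grab_frame('wrist');cv2.imwrite('pics/w10.png',f['frame'])
print(proj(f,[(.44,-.278,.026)]))"
```

```text
tcp [ 0.4763 -0.272   0.0951] yaw -2.9653 -> shift cm [-1.1971 -0.0447  6.1049] roll 0.002 j7 -0.28 w 0.0002 F [ 0.1151  0.4599 -0.073 ] t 25.65
[[314.6398 336.2798]]
```

View pics/w10.png

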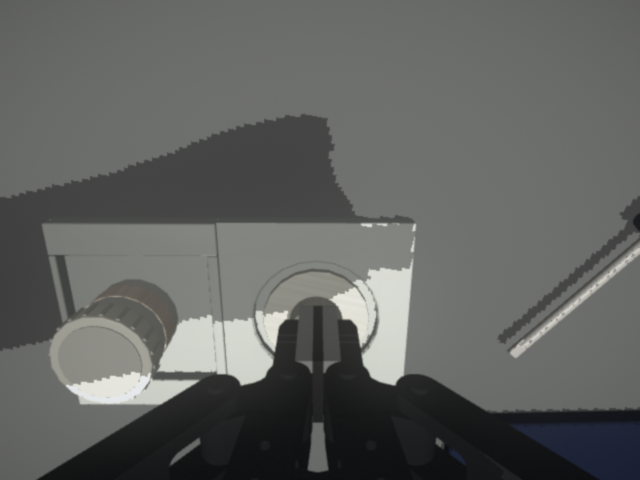

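The disc has dropped inside the seat, with the rim gap now visible on the +x side near (318,264). I'll clear the arm from the trays and do a final check.

Call:
apply_moves(
  moves=[
    [[0,0,-4],0],
    [[0,0,-8],0],
    [[4,-8,-15],0],
    [[7,-26,-15],0],
    [[7,-26,-15],0],
    [[7,-26,-15],0],
    [[7,-26,-15],0],
    [[7,-26,-15],0],
    [[7,-26,-15],0],
    [[7,-26,-15],0],
  ],
)

```text
clock: 26.53
tcp_pos: [0.4994, 0.0048, 0.243]
orientation: [-3.127, -0.294, 0.002]
contact_force: [-0.2, 0.2, -0.5]
grip_width: 0.0001
```

```bash
python3 - <<'E'
from h import *
go((.5,0,.25))
t=imaging.grab_frame("top"); s=imaging.grab_frame("side")
c=np.array([.44,-.278]);a=.1743
for n,f in(("top",t),("side",s)):
    print(n,"seat ctr z.026",proj(f,[np.r_[c,.026]]))
P=proj(s,[np.r_[c,.01]])[0].astype(int); print(P)
S=cv2.resize(s["frame"][max(P[1]-55,0):P[1]+55,P[0]-70:P[0]+70],(350,275),interpolation=cv2.INTER_CUBIC)
A=cv2.resize(t["frame"][270:380,390:530],(350,275),interpolation=cv2.INTER_CUBIC)
B=cv2.resize(t["frame"][190:390,130:345],(350,325),interpolation=cv2.INTER_CUBIC)
B2=cv2.resize(s["frame"][200:480,170:470],(350,325),interpolation=cv2.INTER_CUBIC)
cv2.imwrite("pics/f1.png",np.vstack([np.hstack([A,S]),np.hstack([B,B2])]))
E
```

```text
tcp [0.4994 0.0048 0.243 ] yaw -2.9544 -> shift cm [-0.0283  0.4847 -0.7041] roll 0 j7 -0.91 w 0.0001 F [-0.1913  0.1957 -0.5358] t 26.5333
top seat ctr z.026 [[488.909  320.1202]]
side seat ctr z.026 [[484.173  186.1987]]
[482 191]
```

View pics/f1.png

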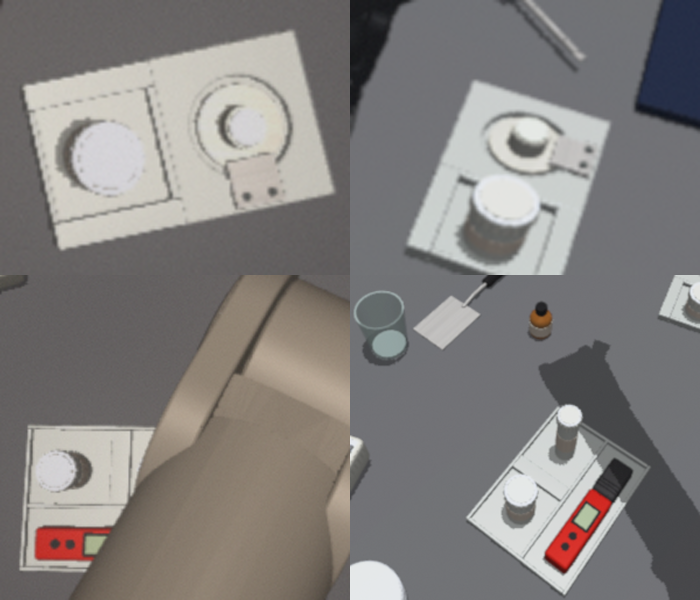

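The final views show the disc lying concentric in the seat under the lip. Its knob is at full-frame (489.2,320.4), against (488.9,320.1) expected for a flat, centred disc. The pot, vial, tube and meter are all in place, and the bottle and beaker are standing.

```bash
python3 -c "
from bench import r
print(r.hand_in()); print(r.get_obs()['clock'])"
```

```text
the job is handed in; nothing more can be done
None
the job is handed in; nothing more can be done
```

Both kits are made up and the job is handed in, at about 26.6 s on the robot's clock. The hand-in reports no verdict.

- **pH kit:** The vial went into the +y pocket, the tube into the -y pocket and the meter into the trough, display up. I set the meter about 7 mm toward the robot to keep the fingers clear of the tube.
- **Colour kit:** The pot stands in its pocket. The moves cannot tilt the tool, so I did not tilt the disc by about 20 deg in the grip. I released it about 11 mm off centre, so it settled roughly 6 deg tilted by geometry, with its far edge on the rim. I then pushed the knob with the closed gripper; the edge slid under the lip and the disc dropped.

**Last checks:**
- **Disc:** In the top view its knob was within about half a pixel (under 1 mm) of where a flat, centred disc would put it.
- **pH kit and pot:** The side view showed vial, tube, meter and pot all in place. In the final top view the arm hid part of the pH tray. The wrist picture taken after releasing the meter had already shown the whole tray in order.
- **Bystanders:** The bottle and beaker were upright and looked unmoved; I did not measure them again.
- **Forces:** Contact-force readings stayed below 9 N. No check failed or disagreed.

I viewed 15 pictures, one past the budget.

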